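Tip up and lay out TIG practice coupons

ROBOT

A 6-joint arm with a two-finger parallel gripper is mounted at the origin on the work surface. World frame = base frame: x ahead of the robot, y to its left, z up, the work surface at z = 0. Lengths are in m, angles in rad, forces in N, time in s.
With the tool pointing down it reaches from about 0.35 to 0.95 m from the base axis. Payload 17.4 kg.
Tool frame: the origin (TCP) lies at the centre of the arm's flange, where the gripper is bolted on; the fingertips stand 186 mm ahead of it and the grasp point (between the pads) lies 167 mm ahead of it (robot.tips_ahead is the distance from the TCP to the fingertips, in m); z points along the fingers, y is the line along which they close (so a half turn about z gives the same grasp; the last joint's range is limited). The gripper opens to 93 mm and grips with 3 to 60 N. Pads are 15 mm wide; open, the fingers measure 128 mm over their backs; the gripper's body (75 mm by 188 mm) begins 65 mm behind the grasp point.
Start: joints at [-0.038, 0.116, 1.442, -0, 1.584, -0.038], TCP at [0.675, -0, 0.405] pointing down, gripper open.
Joint ranges: [-2.83, 2.83], [-0.83, 2.19], [0.07, 2.5], [-1.14, 4.28], [0.01, 3], [-2.97, 2.97]. Speed limits (rad/s): [1.89, 1.89, 2.22, 3.14, 3.14, 3.14].

INTERFACE

Orientations are given as a 3x3 rotation matrix whose columns are the frame's x, y, z axes.
In Python, from rig import status, get_image, camera_info, robot, models gives the robot as it stands. The module is installed in compiled form; this text tells all that it offers.
- The arm moves only by the tool drive_tool, never from a script. Its argument "steps" is a list of rows, each a list of 7 numbers: the turn, a rotation vector about the world's x, y, z in degrees, then the shift along the world's x, y, z in mm, then the opening, from 0 (shut) to 1 (fully open). A call has exactly 10 rows; each row shifts and turns the commanded pose from where the row before left it; what a row does not reach is not made up. A row lasts 1/10 s, in which the tool goes at most 50 mm and 8.59 degrees, less where a joint would pass 70% of its speed; a pose out of reach is approached as far as the arm can. A call is refused whole if a number of a shift passes 50 or a number of a turn 8.59, either way. A call with a gripper value outside its range is refused whole. The fingers move at their own pace and stop on an object; the grip force is fixed at half the most. Time passes only in rows, so rows that do not move let the fingers close, or fill a call up. It gives the time, the measured TCP pose, the force, the opening and the grip force at its end, in the units of the state.
- status.observe(): the state, without advancing time (a new reading comes with each control period).
- get_image(name): name is "scene" or "side" or "wrist"; returns the picture (384x512x3 uint8, red, green, blue); there is no depth.
- camera_info(name): a dict with "fx", "fy", "cx", "cy" (pixels), "position" and "orientation" of the camera in the world. Camera axes: x right, y down, z forward; pixel columns grow to the right and rows downward; lengths in m; the calibration is good to about 2 mm. The wrist camera is an equidistant fisheye: a pixel r from the principal point sees the ray r / f radians off the axis. A picture is of the moment at which its call begins: read the wrist's pose just before it. camera_info takes no time and is no camera call; for the wrist camera it gives the pose at the moment of the call.
- robot.close_job(): hands the job in; it is judged then, once.
Trained networks look in the newest picture that a camera, given by its name, has taken for a name from the list of things; names that differ only in an ending like _2 or _b are one class to them, and where a whole thing is asked for, a point or a joint stands for the part that bears it (a point fixed in the world has none). Each returns a list of dicts, best first, with "confidence" (0 to 1); they miss things now and then, are a little off and sometimes report something else, mostly with a low value. They report only what shows in the picture. A call takes as long as a camera call. They do not tell look-alikes from the thing itself.
- models.spot_in(camera, thing): "point" ([column, row] in pixels, amid what is visible of it).
- models.masks_of(camera, thing): "region" (384x512 bool, what is visible of it) and "point" ([column, row] in pixels, amid what is visible of it).
The state is a dict: "time": time; "joints": joint angles; "joint_vel": joint speeds; "joint_efforts": joint torques, N m; "ee_pos": TCP position; "orientation": TCP orientation; "wrist_force": force on the tool from outside, world axes, zero at the start; "wrist_torque": the same for the moment, N m; "width": opening from 0.0 (shut) to 1.0 (fully open); "grasp_force": force on a finger pad.
Only numpy, scipy, OpenCV 4.12 (cv2) and the standard library are available. Lean on these libraries where they do the work, as an engineer would, in place of code of your own. Each camera call takes 0.05 s, during which the arm holds its last target. There are 200 camera calls.

TASK

Get the welding bench ready for practice: first slide the remote control's orange current slider right down to its zero end (the end with the red dot) and keep it there while loading. Tip every coupon up out of its tray well by pressing down its end beside the red dot, and lay each one flat and wholly inside a white outline of its own on the copper bed. Last, slide the current up so that the white line on the slider's top stands level with the green clip; leave the other things on the bench where they are.

Things in the scene. Friction and masses are not known exactly. Their poses are not given: they have to be found in the camera images.
- coupon1_mid (a point): aluminium welding coupon 1, a bare flat bar 120 x 46 x 10 mm, 0.15 kg; point at its centre (5 mm above its underside); x along its 120 mm length, y along its 46 mm width, z through its thickness. May be absent (None). At the start it lies flush in a tray well
- coupon2_mid (a point): aluminium welding coupon 2, a bare flat bar 120 x 46 x 10 mm, 0.15 kg; point at its centre (5 mm above its underside); x along its 120 mm length, y along its 46 mm width, z through its thickness. May be absent (None). At the start it lies flush in a tray well
- coupon3_mid (a point): aluminium welding coupon 3, a bare flat bar 120 x 46 x 10 mm, 0.15 kg; point at its centre (5 mm above its underside); x along its 120 mm length, y along its 46 mm width, z through its thickness. May be absent (None). At the start it lies flush in a tray well
- coupon4_mid (a point): aluminium welding coupon 4, a bare flat bar 120 x 46 x 10 mm, 0.15 kg; point at its centre (5 mm above its underside); x along its 120 mm length, y along its 46 mm width, z through its thickness. May be absent (None). At the start it lies flush in a tray well
- tray: blue fixed steel tray 168 (x) x 280 (y) x 48 mm high; origin under its centre. Four wells, centred at x = 0 and y = -99, -33, 33, 99 mm in its frame, each 124 (x) x 50 mm; coupons 1 to 4 start in these wells in that order, tops flush with the tray's top, 2 mm of gap all round. A red dot marks the -x end of each well, the end to press
- rocker1 (a joint): tilt in rad (0 to 0.42) of the hinged floor under the coupon of well 1; hinged across the well's middle. Pressing the coupon's end beside the red dot, 45 mm from its centre, with 3 to 5 N, down by some 18 mm, tips the other (+x) end up; it stays tipped when let go. Pressing the +x end of a flush coupon does nothing
- rocker2 (a joint): tilt in rad (0 to 0.42) of the hinged floor under the coupon of well 2; hinged across the well's middle. Pressing the coupon's end beside the red dot, 45 mm from its centre, with 3 to 5 N, down by some 18 mm, tips the other (+x) end up; it stays tipped when let go. Pressing the +x end of a flush coupon does nothing
- rocker3 (a joint): tilt in rad (0 to 0.42) of the hinged floor under the coupon of well 3; hinged across the well's middle. Pressing the coupon's end beside the red dot, 45 mm from its centre, with 3 to 5 N, down by some 18 mm, tips the other (+x) end up; it stays tipped when let go. Pressing the +x end of a flush coupon does nothing
- rocker4 (a joint): tilt in rad (0 to 0.42) of the hinged floor under the coupon of well 4; hinged across the well's middle. Pressing the coupon's end beside the red dot, 45 mm from its centre, with 3 to 5 N, down by some 18 mm, tips the other (+x) end up; it stays tipped when let go. Pressing the +x end of a flush coupon does nothing
- bed: fixed copper plate 160 (x) x 330 (y) x 12 mm high; origin under its centre; its smooth flat top carries four white painted outlines, 62 x 136 mm inside, long along x
- bay1 (a point): centre of outline 1 of 4 on the copper bed, on its top face; x along the outline's length, y across it; outlines are 80 mm apart
- bay2 (a point): centre of outline 2 of 4 on the copper bed, on its top face; x along the outline's length, y across it; outlines are 80 mm apart
- bay3 (a point): centre of outline 3 of 4 on the copper bed, on its top face; x along the outline's length, y across it; outlines are 80 mm apart
- bay4 (a point): centre of outline 4 of 4 on the copper bed, on its top face; x along the outline's length, y across it; outlines are 80 mm apart
- fader (a joint): travel of the orange current slider along its track in m: 0 = zero end (stop, red dot), 0.12 = full; friction about 1.5 N, stays where left
- fader_top (a point): centre of the top of the orange slider grip, which is 28 (x) x 20 (y) x 40 mm tall, standing on a fixed black box 70 x 200 x 35 mm high; y points along the track towards higher current; a white line across x marks its middle
- mark (a point): centre of the small green clip (16 x 6 x 6 mm) on the black box beside the track, 25 mm to the +x side of the track's middle; same axes as the slider; lies level with the wanted setting
- magnet: bystander: red holding magnet 50 x 50 x 30 mm; origin under its centre
- paste: bystander: yellow jar, 60 mm across, 60 mm high; origin under its centre
- hammer: bystander: hammer lying on the bench
- brush: bystander: brush lying on the bench
- spray: bystander: blue tin, 60 mm across, 70 mm high; origin under its centre
- nozzles: bystander: steel cup, 80 mm across, 80 mm high; origin under its centre
Things that resemble listed ones, but are neither listed nor needed, are in the scene too. What is shaped like the part that bears coupon3_mid but pink is not meant. What is shaped like the part that bears coupon4_mid but pink is not meant.

How it is judged:
On the way, in this order (a step that is already met when the one before it is completed fails the run):
1. the current slider is down at its zero end (value of joint fader below 0.005 m), for 0.2 s.
2. with the slider still at zero, every coupon lies flat inside an outline of the copper bed (((horizontal distance between coupon1_mid and bay1 below 0.012 m and angle between the x axis of coupon1_mid and the x axis of bay1, either way round below 0.16 rad) or (horizontal distance between coupon1_mid and bay2 below 0.012 m and angle between the x axis of coupon1_mid and the x axis of bay2, either way round below 0.16 rad) or (horizontal distance between coupon1_mid and bay3 below 0.012 m and angle between the x axis of coupon1_mid and the x axis of bay3, either way round below 0.16 rad) or (horizontal distance between coupon1_mid and bay4 below 0.012 m and angle between the x axis of coupon1_mid and the x axis of bay4, either way round below 0.16 rad)) and z of each of coupon1_mid, coupon2_mid, coupon3_mid, coupon4_mid in the frame of bay1 below 0.009 m and angle between the z axis of each of coupon1_mid, coupon2_mid, coupon3_mid, coupon4_mid and the z axis of bay1, either way round below 0.08 rad and linear speed of each of coupon1, coupon2, coupon3, coupon4 below 0.02 m/s and ((horizontal distance between coupon2_mid and bay1 below 0.012 m and angle between the x axis of coupon2_mid and the x axis of bay1, either way round below 0.16 rad) or (horizontal distance between coupon2_mid and bay2 below 0.012 m and angle between the x axis of coupon2_mid and the x axis of bay2, either way round below 0.16 rad) or (horizontal distance between coupon2_mid and bay3 below 0.012 m and angle between the x axis of coupon2_mid and the x axis of bay3, either way round below 0.16 rad) or (horizontal distance between coupon2_mid and bay4 below 0.012 m and angle between the x axis of coupon2_mid and the x axis of bay4, either way round below 0.16 rad)) and ((horizontal distance between coupon3_mid and bay1 below 0.012 m and angle between the x axis of coupon3_mid and the x axis of bay1, either way round below 0.16 rad) or (horizontal distance between coupon3_mid and bay2 below 0.012 m and angle between the x axis of coupon3_mid and the x axis of bay2, either way round below 0.16 rad) or (horizontal distance between coupon3_mid and bay3 below 0.012 m and angle between the x axis of coupon3_mid and the x axis of bay3, either way round below 0.16 rad) or (horizontal distance between coupon3_mid and bay4 below 0.012 m and angle between the x axis of coupon3_mid and the x axis of bay4, either way round below 0.16 rad)) and ((horizontal distance between coupon4_mid and bay1 below 0.012 m and angle between the x axis of coupon4_mid and the x axis of bay1, either way round below 0.16 rad) or (horizontal distance between coupon4_mid and bay2 below 0.012 m and angle between the x axis of coupon4_mid and the x axis of bay2, either way round below 0.16 rad) or (horizontal distance between coupon4_mid and bay3 below 0.012 m and angle between the x axis of coupon4_mid and the x axis of bay3, either way round below 0.16 rad) or (horizontal distance between coupon4_mid and bay4 below 0.012 m and angle between the x axis of coupon4_mid and the x axis of bay4, either way round below 0.16 rad)) and value of joint fader below 0.006 m), for 0.3 s.
3. the slider stands at the green clip (y of fader_top in the frame of mark between -0.005 and 0.005 m), for 0.2 s.
At the end, for the whole second after the job is handed in: every coupon present lies flat (within 0.08 rad) and still on the copper bed, its centre within 12 mm of an outline's centre and its length within 0.16 rad of the outline's, and the slider's middle is within 5 mm of the green clip along the track (all of step 3 and ((horizontal distance between coupon1_mid and bay1 below 0.012 m and angle between the x axis of coupon1_mid and the x axis of bay1, either way round below 0.16 rad) or (horizontal distance between coupon1_mid and bay2 below 0.012 m and angle between the x axis of coupon1_mid and the x axis of bay2, either way round below 0.16 rad) or (horizontal distance between coupon1_mid and bay3 below 0.012 m and angle between the x axis of coupon1_mid and the x axis of bay3, either way round below 0.16 rad) or (horizontal distance between coupon1_mid and bay4 below 0.012 m and angle between the x axis of coupon1_mid and the x axis of bay4, either way round below 0.16 rad)) and z of each of coupon1_mid, coupon2_mid, coupon3_mid, coupon4_mid in the frame of bay1 below 0.009 m and angle between the z axis of each of coupon1_mid, coupon2_mid, coupon3_mid, coupon4_mid and the z axis of bay1, either way round below 0.08 rad and linear speed of each of coupon1, coupon2, coupon3, coupon4 below 0.02 m/s and ((horizontal distance between coupon2_mid and bay1 below 0.012 m and angle between the x axis of coupon2_mid and the x axis of bay1, either way round below 0.16 rad) or (horizontal distance between coupon2_mid and bay2 below 0.012 m and angle between the x axis of coupon2_mid and the x axis of bay2, either way round below 0.16 rad) or (horizontal distance between coupon2_mid and bay3 below 0.012 m and angle between the x axis of coupon2_mid and the x axis of bay3, either way round below 0.16 rad) or (horizontal distance between coupon2_mid and bay4 below 0.012 m and angle between the x axis of coupon2_mid and the x axis of bay4, either way round below 0.16 rad)) and ((horizontal distance between coupon3_mid and bay1 below 0.012 m and angle between the x axis of coupon3_mid and the x axis of bay1, either way round below 0.16 rad) or (horizontal distance between coupon3_mid and bay2 below 0.012 m and angle between the x axis of coupon3_mid and the x axis of bay2, either way round below 0.16 rad) or (horizontal distance between coupon3_mid and bay3 below 0.012 m and angle between the x axis of coupon3_mid and the x axis of bay3, either way round below 0.16 rad) or (horizontal distance between coupon3_mid and bay4 below 0.012 m and angle between the x axis of coupon3_mid and the x axis of bay4, either way round below 0.16 rad)) and ((horizontal distance between coupon4_mid and bay1 below 0.012 m and angle between the x axis of coupon4_mid and the x axis of bay1, either way round below 0.16 rad) or (horizontal distance between coupon4_mid and bay2 below 0.012 m and angle between the x axis of coupon4_mid and the x axis of bay2, either way round below 0.16 rad) or (horizontal distance between coupon4_mid and bay3 below 0.012 m and angle between the x axis of coupon4_mid and the x axis of bay3, either way round below 0.16 rad) or (horizontal distance between coupon4_mid and bay4 below 0.012 m and angle between the x axis of coupon4_mid and the x axis of bay4, either way round below 0.16 rad))); the robot touches nothing.
It fails at once if a bystander was moved more than 50 mm (distance of any of magnet, paste, hammer, brush, spray, nozzles from where it was at the start of the episode above 0.05 m).
Of coupon1, coupon2, coupon3, coupon4 only 3 to 4 are there at a start; the rules pass over those that are not, and their reading is None.
At some moment in a run one of coupon1, coupon2, coupon3, coupon4 may be knocked a few centimetres aside while the robot is not near it.
Once in a run the grip may slacken for a moment while it holds something.
It also fails if it takes over 210 s, if anything falls off the work surface, if the arm or the gripper's body presses on something with over 40 N, if the wrist force passes 120 N, or if a joint passes its speed limit or range.

## Working session

There is one attempt and no reset: what is moved stays moved. The work goes in short steps, Python scripts to look and compute and a tool call to move; the robot and the scene stay as the last step left them, time stands still between calls to the robot, and variables do not carry over. Pictures are saved under pics/ and viewed, at most 17 in all, crops included, and the job is handed in when it is done.

Besides the shell and the picture viewer there is one more tool, called after "Request:" by a JSON object that holds its "name" and its "arguments". drive_tool: Moves the arm, as the interface text tells. Its arguments: {"type":"object","properties":{"steps":{"type":"array"}},"required":["steps"]}

```bash
mkdir -p pics; cat > h.py <<'E'
import numpy as np, cv2
from rig import status,get_image,camera_info,robot,models
def ray(cam,p,ci=None):
    ci=ci or camera_info(cam); x=(p[0]-ci['cx'])/ci['fx']; y=(p[1]-ci['cy'])/ci['fy']
    if cam=='wrist':
        r=np.hypot(x,y); s=np.sinc(r/np.pi); d=np.array([x*s,y*s,np.cos(r)])
    else: d=np.array([x,y,1.])
    return np.array(ci['position']),np.array(ci['orientation'])@d
def atz(cam,p,z,ci=None):
    o,d=ray(cam,p,ci); return o+d*(z-o[2])/d[2]
def px(cam,P,ci=None):
    ci=ci or camera_info(cam); v=np.array(ci['orientation']).T@(np.array(P)-ci['position'])
    if cam=='wrist':
        t=np.arctan2(np.hypot(v[0],v[1]),v[2]); n=np.hypot(v[0],v[1]); q=v[:2]/n*t
    else: q=v[:2]/v[2]
    return q*[ci['fx'],ci['fy']]+[ci['cx'],ci['cy']]
def save(cam,name):
    im=get_image(cam); cv2.imwrite(f'pics/{name}.png',im[:,:,::-1]); return im
E
python3 - <<'E'
from h import *
ims=[save(c,'s_'+c) for c in('scene','side','wrist')]
cv2.imwrite('pics/all.png',cv2.resize(np.vstack([np.hstack(ims[:2]),np.hstack([ims[2],0*ims[2]])]),(800,600),interpolation=cv2.INTER_AREA)[:,:,::-1])
for c in('scene','side','wrist'):
    ci=camera_info(c);print(c,{k:np.round(v,3).tolist() for k,v in ci.items()})
for t,z in dict(coupon1_mid=.048,tray=.048,bed=.012,fader_top=.075,mark=.038,magnet=.03,paste=.06,hammer=.02,brush=.01,spray=.07,nozzles=.08).items():
  for c in('scene','wrist'):
    print(t,c,[(np.round(r['point']).tolist(),round(r['confidence'],2),np.round(atz(c,r['point'],z),3)[:2].tolist()) for r in models.spot_in(c,t)])
E
```

```text
scene {'fx': 477.301, 'fy': 477.301, 'cx': 257.768, 'cy': 191.941, 'position': [1.22, 0.128, 1.071], 'orientation': [[-0.154, 0.795, -0.587], [0.988, 0.12, -0.097], [-0.007, -0.594, -0.804]]}
side {'fx': 408.271, 'fy': 408.271, 'cx': 264.821, 'cy': 189.488, 'position': [-0.029, -0.808, 0.88], 'orientation': [[0.856, -0.337, 0.392], [-0.516, -0.55, 0.657], [-0.006, -0.765, -0.644]]}
wrist {'fx': 297.319, 'fy': 297.319, 'cx': 258.61, 'cy': 191.817, 'position': [0.675, 0.074, 0.383], 'orientation': [[1.0, 0.001, -0.001], [0.001, -0.964, -0.267], [-0.001, 0.267, -0.964]]}
coupon1_mid scene [([130.0, 193.0], 0.8, [0.529, -0.333])]
coupon1_mid wrist []
tray scene [([164.0, 207.0], 0.62, [0.558, -0.229]), ([91.0, 235.0], 0.27, [0.669, -0.388])]
tray wrist [([183.0, 306.0], 0.56, [0.568, -0.188])]
bed scene [([341.0, 211.0], 0.91, [0.476, 0.229]), ([201.0, 195.0], 0.18, [0.482, -0.151])]
bed wrist [([112.0, 57.0], 0.96, [0.479, 0.158])]
fader_top scene [([243.0, 257.0], 0.5, [0.687, 0.002])]
fader_top wrist [([257.0, 174.0], 0.75, [0.674, 0.008]), ([182.0, 305.0], 0.54, [0.576, -0.165]), ([7
[... 248 characters left out ...]
256.0, 177.0], 0.75, [0.672, -0.005]), ([164.0, 312.0], 0.31, [0.529, -0.217])]
paste scene [([151.0, 244.0], 0.76, [0.679, -0.227])]
paste wrist [([250.0, 318.0], 0.62, [0.664, -0.197]), ([111.0, 58.0], 0.18, [0.503, 0.146])]
hammer scene [([335.0, 312.0], 0.73, [0.768, 0.229])]
hammer wrist [([318.0, 58.0], 0.88, [0.748, 0.143])]
brush scene [([167.0, 286.0], 0.57, [0.758, -0.173])]
brush wrist [([311.0, 267.0], 0.82, [0.752, -0.143]), ([112.0, 57.0], 0.43, [0.478, 0.158])]
spray scene [([92.0, 236.0], 0.92, [0.682, -0.373]), ([176.0, 193.0], 0.26, [0.524, -0.203])]
spray wrist []
nozzles scene [([407.0, 276.0], 0.55, [0.683, 0.381])]
nozzles wrist [([251.0, 323.0], 0.31, [0.665, -0.187])]
```

View pics/s_scene.png

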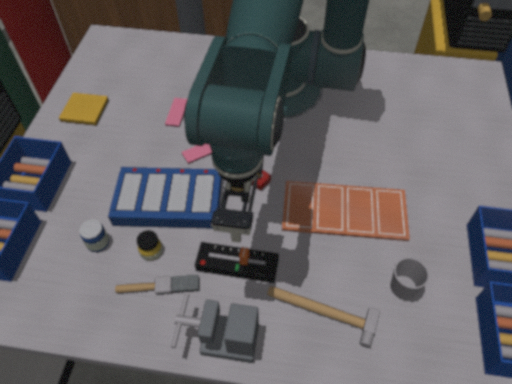

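View pics/s_wrist.png

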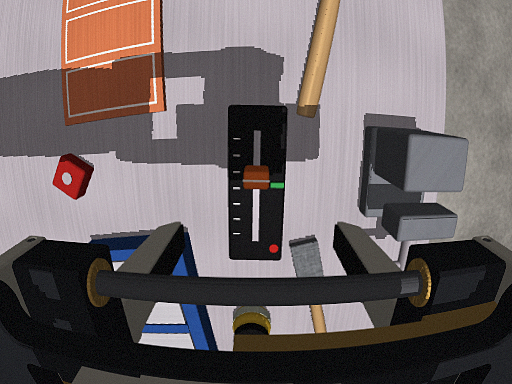

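The scene view shows the tray with 4 coupons, the bed at (345,210) and the fader box at (237,262). In the wrist view the slider is at (257,177), the clip at (277,185) and the red dot at (273,248), which is the -y end.

```bash
python3 - <<'E'
from h import *
s=status.observe();print(np.round(s['orientation'],3).tolist(),s['ee_pos'],s['width'],s['time'])
for p,z in [((229,105),.035),((286,107),.035),((283,260),.035),((229,259),.035),((273,248),.036),((257,181),.075),((277,185),.041)]: print(p,np.round(atz('wrist',p,z)[:2],4))
im=cv2.imread('pics/s_wrist.png'); cv2.imwrite('pics/c1.png',cv2.resize(im[95:270,215:300],None,fx=3.4,fy=3.4,interpolation=cv2.INTER_CUBIC))
im=cv2.imread('pics/s_scene.png'); cv2.imwrite('pics/c2.png',cv2.resize(im[130:290,90:290],None,fx=3.7,fy=3.7,interpolation=cv2.INTER_CUBIC))
E
```

```text
[[-0.0, 1.0, 0.0], [1.0, 0.0, -0.0], [-0.0, 0.0, -1.0]] [ 6.75006519e-01 -7.26419334e-06  4.04762889e-01] 0.9958794453682381 1.25
(229, 105) [0.6408 0.0819]
(286, 107) [0.7069 0.0795]
(283, 260) [ 0.7077 -0.1166]
(229, 259) [ 0.6359 -0.1152]
(273, 248) [ 0.6939 -0.098 ]
(257, 181) [6.735e-01 4.000e-04]
(277, 185) [ 0.6971 -0.0125]
```

View pics/c1.png

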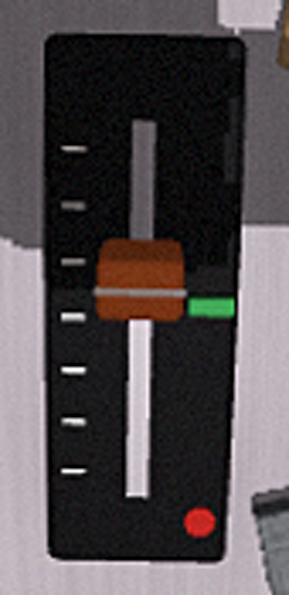

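The orange slider's white line is at y≈0.000, x≈0.673. The clip is at y≈-0.0125, and the box is aligned to about 0.6°.

Request:
{"name": "drive_tool", "arguments": {"steps": [[0,0,0,-2,0,-40,0.6],[0,0,0,0,0,-40,0.6],[0,0,0,0,0,-40,0.6],[0,0,0,0,0,-35,0.6],[0,0,0,0,0,-16,0.6],[0,0,0,0,0,0,0.6],[0,0,0,0,0,0,0],[0,0,0,0,0,0,0],[0,0,0,0,0,0,0],[0,0,0,0,0,0,0]]}}

```text
time: 2.25
ee_pos: [0.6727, -0.0, 0.2351]
orientation: [[-0.0, 1.0, -0.001], [1.0, 0.0, -0.0], [-0.0, -0.001, -1.0]]
wrist_force: [-34.4, -0.4, 25.6]
width: 0.308
grasp_force: 17.2
```

Request:
{"name": "drive_tool", "arguments": {"steps": [[0,0,0,0,-10,0,0],[0,0,0,0,-10,0,0],[0,0,0,0,-10,0,0],[0,0,0,0,-10,0,0],[0,0,0,0,-10,0,0],[0,0,0,0,-10,0,0],[0,0,0,0,-8,0,0],[0,0,0,0,-6,0,0],[0,0,0,0,-4,0,0],[0,0,0,0,0,0,0]]}}

```text
time: 3.25
ee_pos: [0.6716, -0.0786, 0.2351]
orientation: [[0.001, 1.0, -0.006], [1.0, -0.001, -0.0], [-0.0, -0.006, -1.0]]
wrist_force: [-31.4, -0.9, 21.0]
width: 0.304
grasp_force: 30.0
```

Request:
{"name": "drive_tool", "arguments": {"steps": [[0,0,0,-1,0,1,0],[0,0,0,-1,0,0,0],[0,0,0,-1,0,0,0],[0,0,0,0,-1,0,0],[0,0,0,0,-1,0,0],[0,0,0,0,-1,0,0],[0,0,0,0,-1,0,0],[0,0,0,0,-1,0,0],[0,0,0,0,0,0,0],[0,0,0,0,0,0,0]]}}

```text
time: 4.25
ee_pos: [0.6701, -0.0823, 0.2349]
orientation: [[-0.0, 1.0, -0.0], [1.0, 0.0, 0.002], [0.002, -0.0, -1.0]]
wrist_force: [-2.7, 7.4, 0.7]
width: 0.302
grasp_force: 29.9
```

Request:
{"name": "drive_tool", "arguments": {"steps": [[0,0,0,0,0,0,0.6],[0,0,0,0,0,0,0.6],[0,0,0,0,0,0,0.6],[0,0,0,0,0,40,0.6],[0,0,0,0,0,50,0.6],[0,0,0,0,0,50,0.6],[0,0,0,0,0,30,0.6],[0,0,0,0,0,0,0.6],[0,0,0,0,0,0,0.6],[0,0,0,0,0,0,0.6]]}}

```text
time: 5.25
ee_pos: [0.67, -0.0831, 0.4031]
orientation: [[0.0, 1.0, -0.002], [1.0, -0.0, 0.0], [0.0, -0.002, -1.0]]
wrist_force: [0.3, -0.8, -1.0]
width: 0.601
grasp_force: 0.0
```

```bash
python3 - <<'E'
from h import *
im=save('wrist','w2'); print(px('wrist',(.672,-.078,.075)),px('wrist',(.695,-.0125,.041)))
E
```

```text
[261.04867223 177.23152442] [281.21536263 114.73389863]
```

Request:
{"name": "drive_tool", "arguments": {"steps": [[0,0,-8.5,-11,-15,5,0.6],[0,0,-8.5,-11,-15,5,0.6],[0,0,-8.5,-11,-15,5,0.6],[0,0,-8.5,-11,-15,5,0.6],[0,0,-8.5,-11,-15,5,0.6],[0,0,-8.5,-11,-15,5,0.6],[0,0,-8.5,-11,-15,5,0.6],[0,0,-8.5,-11,-15,5,0.6],[0,0,-8.5,-11,-15,5,0],[0,0,-8.5,-11,-15,5,0]]}}

```text
time: 6.3
ee_pos: [0.5596, -0.2336, 0.4535]
orientation: [[0.997, 0.081, -0.002], [0.081, -0.997, 0.001], [-0.002, -0.001, -1.0]]
wrist_force: [-0.2, 0.3, -0.3]
width: 0.473
grasp_force: 0.0
```

Request:
{"name": "drive_tool", "arguments": {"steps": [[0,0,-5,0,0,0,0],[0,0,0,0,0,0,0],[0,0,0,0,0,0,0],[0,0,0,0,0,0,0],[0,0,0,0,0,0,0],[0,0,0,0,0,0,0],[0,0,0,0,0,0,0],[0,0,0,0,0,0,0],[0,0,0,0,0,0,0],[0,0,0,0,0,0,0]]}}

```text
time: 7.3
ee_pos: [0.56, -0.233, 0.4548]
orientation: [[1.0, 0.0, 0.0], [0.0, -1.0, -0.0], [0.0, 0.0, -1.0]]
wrist_force: [0.7, -0.2, -0.1]
width: 0.005
grasp_force: 0.0
```

```bash
python3 - <<'E'
from h import *
ci=camera_info('wrist');im=save('wrist','w3'); a=cv2.imread('pics/w2.png')
cv2.imwrite('pics/w23.png',cv2.resize(np.hstack([a[:,170:330],im[:,:,::-1]]),None,fx=1.19,fy=1.19))
import json;json.dump({k:np.array(v).tolist() for k,v in ci.items()},open('ci3.json','w'));print(ci)
for n,z in(('coupon1_mid',.048),('tray',.048)): print([(r['point'],r['confidence'],np.round(atz('wrist',r['point'],z,ci),3)) for r in models.spot_in('wrist',n)])
E
```

```text
{'fx': 297.3186396354542, 'fy': 297.3186396354542, 'cx': 258.6098786025438, 'cy': 191.81746356542533, 'position': array([ 0.6342189 , -0.23321288,  0.43389942]), 'orientation': array([[ 6.57794928e-04, -9.63672078e-01, -2.67087426e-01],
       [-9.99999619e-01, -7.87073389e-04,  3.76977578e-04],
       [-5.73500172e-04,  2.67087076e-01, -9.63672229e-01]])}
[([331.9, 189.0], 0.75, array([ 0.531, -0.334,  0.048]))]
[([263.1, 172.4], 0.96, array([ 0.554, -0.239,  0.048])), ([37.8, 62.0], 0.75, array([0.738, 0.113, 0.048]))]
```

View pics/w23.png

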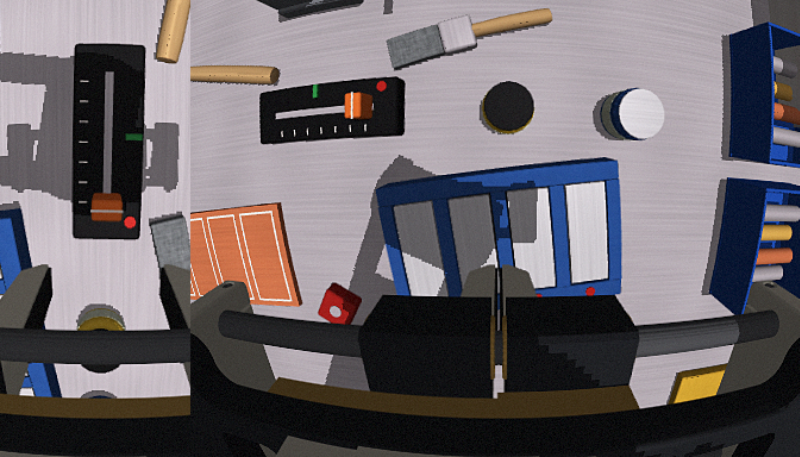

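The slider now sits at the zero end beside the red dot. All four wells look filled. I'll move to get cleaner views of the tray and the bed.

Request:
{"name": "drive_tool", "arguments": {"steps": [[0,0,0,-20,0,0,0],[0,0,0,-20,0,0,0],[0,0,0,-20,0,0,0],[0,0,0,0,0,0,0],[0,0,0,0,0,0,0],[0,0,0,0,0,0,0],[0,0,0,0,0,0,0],[0,0,0,0,0,0,0],[0,0,0,0,0,0,0],[0,0,0,0,0,0,0]]}}

```text
time: 8.45
ee_pos: [0.5002, -0.233, 0.4547]
orientation: [[1.0, 0.0, -0.0], [0.0, -1.0, 0.0], [-0.0, -0.0, -1.0]]
wrist_force: [0.2, 0.4, 0.2]
width: 0.004
grasp_force: 0.0
```

```bash
cat >> h.py <<'E'
import json
def shot(name):
    ci=camera_info('wrist'); im=save('wrist',name); json.dump({k:np.array(v).tolist() for k,v in ci.items()},open(name+'.json','w')); return im,ci
def maskrect(mask,z,ci):
    m=mask.astype(np.uint8); c=max(cv2.findContours(m,cv2.RETR_EXTERNAL,cv2.CHAIN_APPROX_NONE)[0],key=cv2.contourArea)[:,0]
    w=np.array([atz('wrist',p,z,ci)[:2] for p in c])
    (cx,cy),(a,b),t=cv2.minAreaRect((w*1000).astype(np.float32))
    if a<b: a,b,t=b,a,t+90
    return round(cx,1),round(cy,1),round(a,1),round(b,1),round((t+90)%180-90,1)
E
python3 - <<'E'
from h import *
im,ci=shot('tray')
for r in models.masks_of('wrist','coupon1_mid'): print(r['confidence'],r['point'],r['region'].sum(),maskrect(r['region'],.048,ci))
for r in models.masks_of('wrist','tray'): print('tray',r['confidence'],maskrect(r['region'],.048,ci))
E
```

```text
0.95 [332.0, 149.0] 3025 (521.0, -336.7, 119.8, 50.2, 6.1)
0.7 [43.2, 184.2] 6821 (477.3, 155.4, 231.0, 145.4, -86.8)
tray 0.72 (508.1, -238.5, 280.8, 167.6, -83.2)
```

Request:
{"name": "drive_tool", "arguments": {"steps": [[0,0,0,-9,46,0,0],[0,0,0,-9,46,0,0],[0,0,0,-9,46,0,0],[0,0,0,-9,46,0,0],[0,0,0,-9,46,0,0],[0,0,0,-9,46,0,0],[0,0,0,-9,46,0,0],[0,0,0,-9,46,0,0],[0,0,0,-9,46,0,0],[0,0,0,-9,46,0,0]]}}

```text
time: 9.6
ee_pos: [0.409, 0.2287, 0.4551]
orientation: [[1.0, 0.0, 0.001], [0.0, -1.0, 0.0], [0.001, -0.0, -1.0]]
wrist_force: [1.2, 0.0, -0.4]
width: 0.002
grasp_force: 0.0
```

Request:
{"name": "drive_tool", "arguments": {"steps": [[0,0,0,0,0,0,0],[0,0,0,0,0,0,0],[0,0,0,0,0,0,0],[0,0,0,0,0,0,0],[0,0,0,0,0,0,0],[0,0,0,0,0,0,0],[0,0,0,0,0,0,0],[0,0,0,0,0,0,0],[0,0,0,0,0,0,0],[0,0,0,0,0,0,0]]}}

```text
time: 10.6
ee_pos: [0.41, 0.227, 0.4547]
orientation: [[1.0, 0.0, -0.0], [0.0, -1.0, -0.0], [-0.0, 0.0, -1.0]]
wrist_force: [0.2, 0.9, 0.2]
width: 0.002
grasp_force: 0.0
```

```bash
python3 - <<'E'
from h import *
print(status.observe()['ee_pos'])
im,ci=shot('bed')
for r in models.masks_of('wrist','bed'): print('bed',r['confidence'],maskrect(r['region'],.012,ci))
a=cv2.imread('pics/tray.png');cv2.imwrite('pics/tb.png',cv2.resize(np.hstack([a[:300],im[:300,:,::-1]]),(800,234)))
E
```

```text
[0.41000348 0.22699561 0.45474204]
bed 0.8 (465.0, 239.4, 329.2, 160.2, -87.0)
```

View pics/tb.png

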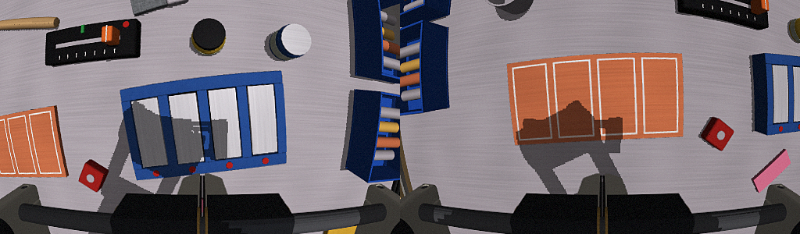

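The masks match the known sizes: tray 281×168 at (508,-238.5), yaw 6.7°; bed 329×160 at (465,239.4), yaw 3.0°. I'll start with well 4.

Request:
{"name": "drive_tool", "arguments": {"steps": [[0,0,6.6,5,-46,-20,0],[0,0,0,5,-46,-20,0],[0,0,0,5,-46,-20,0],[0,0,0,5,-46,-20,0],[0,0,0,5,-46,-20,0],[0,0,0,5,-46,-20,0],[0,0,0,5,-46,-20,0],[0,0,0,5,-46,-20,0],[0,0,0,2,-4,-10,0],[0,0,0,0,0,-15,0]]}}

```text
time: 11.7
ee_pos: [0.4518, -0.143, 0.2706]
orientation: [[0.994, 0.113, 0.0], [0.113, -0.994, 0.0], [0.0, -0.0, -1.0]]
wrist_force: [-0.2, 0.3, -0.4]
width: 0.006
grasp_force: 0.0
```

Request:
{"name": "drive_tool", "arguments": {"steps": [[0,0,0,0,0,-20,0],[0,0,0,0,0,-9,0],[0,0,0,0,0,-5,0],[0,0,0,0,0,-4,0],[0,0,0,0,0,-4,0],[0,0,0,0,0,-4,0],[0,0,0,0,0,-4,0],[0,0,0,0,0,-3,0],[0,0,0,0,0,0,0],[0,0,0,0,0,0,0]]}}

```text
time: 12.7
ee_pos: [0.4519, -0.142, 0.2189]
orientation: [[0.993, 0.115, 0.001], [0.115, -0.993, 0.0], [0.001, -0.0, -1.0]]
wrist_force: [-6.1, 3.6, 11.9]
width: 0.007
grasp_force: 6.9
```

Request:
{"name": "drive_tool", "arguments": {"steps": [[0,0,0,0,0,10,0],[0,0,0,0,-3,30,0],[0,0,0,0,0,40,0],[0,0,0,0,0,40,0],[0,0,0,0,0,0,0.66],[0,0,0,0,0,0,0.66],[0,0,0,0,0,0,0.66],[0,0,0,0,0,0,0.66],[0,0,0,0,0,0,0.66],[0,0,0,0,0,0,0.66]]}}

```text
time: 13.7
ee_pos: [0.4517, -0.145, 0.3375]
orientation: [[0.993, 0.115, -0.001], [0.115, -0.993, 0.0], [-0.001, -0.0, -1.0]]
wrist_force: [0.1, -0.4, 0.3]
width: 0.471
grasp_force: 0.0
```

```bash
python3 - <<'E'
from h import *
im,ci=shot('t4'); print(ci['position'])
R=lambda x,y:np.array([496.7+.993*x-.115*y,-140.2+.115*x+.993*y])/1000
o=im.copy()
for x,y,z in [(60*.913-2,23,.072),(60*.913-2,-23,.072),(0,23,.048),(0,-23,.048)]:
    p=px('wrist',[*R(x,y),z],ci).astype(int); cv2.circle(o,tuple(int(v) for v in p),3,(255,0,0),1)
cv2.imwrite('pics/t4b.png',o[:300,:,::-1])
E
```

```text
[ 0.5253875  -0.13671355  0.31655582]
```

View pics/t4b.png

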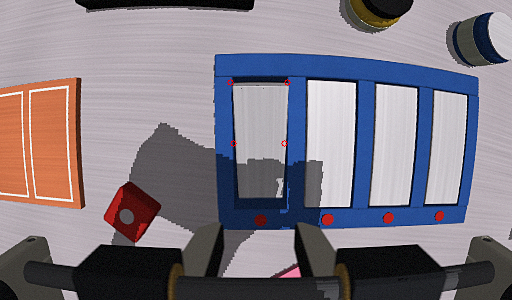

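Coupon 4's far end shows at (232..287, 83), matching the raised-end prediction, and its near end is sunken. I'll tilt the tool and grasp.

Request:
{"name": "drive_tool", "arguments": {"steps": [[0.92,-7.95,0,3,0,0,0.66],[0.92,-7.95,0,3,0,0,0.66],[0.92,-7.95,0,3,0,0,0.66],[0,0,0,0,0.5,-30,0.66],[0,0,0,0,0,-30,0.66],[0,0,0,0,0,-25,0.66],[0,0,0,0,0,-15,0.66],[0,0,0,0,0,-10,0.66],[0,0,0,0,0,0,0.66],[0,0,0,0,0,0,0.66]]}}

```text
time: 14.75
ee_pos: [0.461, -0.1446, 0.2289]
orientation: [[0.907, 0.115, 0.405], [0.105, -0.993, 0.047], [0.408, 0.0, -0.913]]
wrist_force: [-0.0, -0.5, 0.9]
width: 0.659
grasp_force: 0.0
```

Request:
{"name": "drive_tool", "arguments": {"steps": [[0,0,0,0,0,0,0],[0,0,0,0,0,0,0],[0,0,0,0,0,0,0],[0,0,0,0,0,0,0],[0,0,0,0,0,0,0],[0,0,0,0,0,0,0],[0,0,0,0,0,0,0],[0,0,0,0,0,0,0],[0,0,0,0,0,0,0],[0,0,0,0,0,0,0]]}}

```text
time: 15.75
ee_pos: [0.4608, -0.1446, 0.2283]
orientation: [[0.907, 0.115, 0.405], [0.105, -0.993, 0.047], [0.407, 0.0, -0.913]]
wrist_force: [1.0, -0.2, 5.3]
width: 0.491
grasp_force: 30.0
```

Request:
{"name": "drive_tool", "arguments": {"steps": [[0,0,0,0,0,15,0],[0,0,0,0,0,30,0],[0,0,0,0,0,30,0],[-0.92,7.95,0,0,0,0,0],[-0.92,7.95,0,0,0,0,0],[-0.92,7.95,0,0,0,0,0],[0,0,-3.6,6,30,0,0],[0,0,0,6,33,0,0],[0,0,0,6,33,0,0],[0,0,0,6,33,0,0]]}}

```text
time: 16.75
ee_pos: [0.4845, -0.0143, 0.3036]
orientation: [[0.999, 0.052, -0.001], [0.052, -0.999, -0.0], [-0.001, 0.0, -1.0]]
wrist_force: [0.8, -0.4, -1.0]
width: 0.489
grasp_force: 30.0
```

Request:
{"name": "drive_tool", "arguments": {"steps": [[0,0,0,7,33,0,0],[0,0,0,7,33,0,0],[0,0,0,7,33,0,0],[0,0,0,7,33,0,0],[0,0,0,0,5,-20,0],[0,0,0,0,0,-30,0],[0,0,0,0,0,-20,0],[0,0,0,0,0,0,0],[0,0,0,0,0,0,0],[0,0,0,0,0,0,0]]}}

```text
time: 17.75
ee_pos: [0.513, 0.1214, 0.2347]
orientation: [[0.999, 0.052, 0.002], [0.052, -0.999, 0.0], [0.002, -0.0, -1.0]]
wrist_force: [-0.1, -0.7, -1.3]
width: 0.487
grasp_force: 30.0
```

```bash
python3 - <<'E'
from h import *
s=status.observe();print(s['ee_pos'],s['width'],s['orientation'].round(3).tolist())
im,ci=shot('p1'); o=im.copy()
z=s['ee_pos'][2]-.186+.008-.0
c=s['ee_pos'][:2]-[.0419,.0022]
for x,y in [(60,23),(60,-23),(-60,23),(-60,-23)]:
    q=px('wrist',[c[0]+(x*.9986-y*.052)/1e3,c[1]+(x*.052+y*.9986)/1e3,z],ci); print(q); cv2.circle(o,tuple(int(v) for v in q),3,(255,0,0),1)
cv2.imwrite('pics/p1b.png',o[:,:,::-1])
E
```

```text
[0.51303283 0.12142162 0.23471637] 0.48739102834630627 [[0.999, 0.052, 0.002], [0.052, -0.999, 0.0], [0.002, -0.0, -1.0]]
[217.71668591 213.80513298]
[299.16123743 213.8765157 ]
[227.87692041 361.70191984]
[288.87839379 361.77466749]
```

View pics/p1b.png

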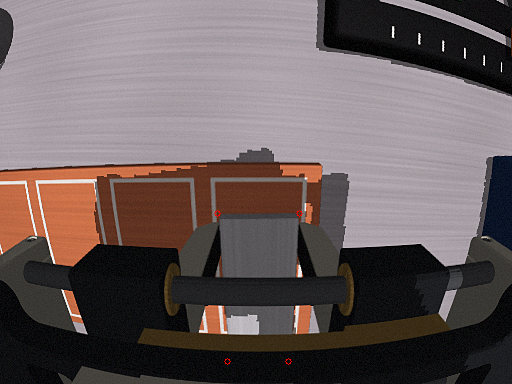

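The coupon's far edge at (218..298, 213) lies on the prediction, so the grasp is as planned. Lowering now.

Request:
{"name": "drive_tool", "arguments": {"steps": [[0,0,0,0,0,-15,0],[0,0,0,0,0,-12,0],[0,0,0,0,0,-3,0],[0,0,0,0,0,-2,0],[0,0,0,0,0,-1,0],[0,0,0,0,0,0,0],[0,0,0,0,0,0,0],[0,0,0,0,0,0,0],[0,0,0,0,0,0,0],[0,0,0,0,0,0,0]]}}

```text
time: 18.8
ee_pos: [0.5127, 0.1215, 0.2005]
orientation: [[0.999, 0.052, -0.0], [0.052, -0.999, -0.0], [-0.0, 0.0, -1.0]]
wrist_force: [-4.4, -0.5, 4.8]
width: 0.491
grasp_force: 30.0
```

Request:
{"name": "drive_tool", "arguments": {"steps": [[0,0,0,0,0,0,0.63],[0,0,0,0,0,0,0.63],[0,0,0,0,0,0,0.63],[0,0,0,0,0,10,0.63],[0,0,0,0,0,30,0.63],[0,0,0,0,0,30,0.63],[0,0,3.6,-5,-30,0,0],[0,0,0,-6,-37,0,0],[0,0,0,-6,-38,0,0],[0,0,0,-6,-38,0,0]]}}

```text
time: 19.8
ee_pos: [0.4892, -0.0227, 0.271]
orientation: [[0.993, 0.116, 0.001], [0.116, -0.993, -0.0], [0.001, 0.0, -1.0]]
wrist_force: [-0.1, 0.0, -0.2]
width: 0.336
grasp_force: 0.0
```

Request:
{"name": "drive_tool", "arguments": {"steps": [[0,0,0,-6,-38,0,0],[0,0,0,-6,-38,0,0],[0,0,0,-6,-38,0,0],[0,0,0,-6,-38,0,0],[0,0,0,-6,-37,0,0],[0,0,0,0,0,-20,0],[0,0,0,0,0,-10,0],[0,0,0,0,0,0,0],[0,0,0,0,0,0,0],[0,0,0,0,0,0,0]]}}

```text
time: 20.8
ee_pos: [0.4601, -0.21, 0.241]
orientation: [[0.993, 0.116, 0.001], [0.116, -0.993, -0.0], [0.001, 0.001, -1.0]]
wrist_force: [0.5, -0.5, -0.2]
width: 0.005
grasp_force: 0.0
```

Request:
{"name": "drive_tool", "arguments": {"steps": [[0,0,0,0,0,-6,0],[0,0,0,0,0,-5,0],[0,0,0,0,0,-5,0],[0,0,0,0,0,-4,0],[0,0,0,0,0,-4,0],[0,0,0,0,0,0,0],[0,0,0,0,0,0,0],[0,0,0,0,0,0,0],[0,0,0,0,0,0,0],[0,0,0,0,0,0,0]]}}

```text
time: 21.8
ee_pos: [0.4599, -0.2107, 0.2181]
orientation: [[0.993, 0.115, 0.001], [0.115, -0.993, -0.0], [0.001, 0.0, -1.0]]
wrist_force: [-15.9, 5.5, 31.2]
width: 0.008
grasp_force: 16.9
```

Request:
{"name": "drive_tool", "arguments": {"steps": [[0,0,0,0,0,15,0],[0,0,0,0,0,30,0],[0,0,0,0,0,40,0.66],[0.92,-7.95,0,3,0,35,0.66],[0.92,-7.95,0,3,0,0,0.66],[0.92,-7.95,0,3,0,0,0.66],[0,0,0,0,0,0,0.66],[0,0,0,0,0,-30,0.66],[0,0,0,0,0,-30,0.66],[0,0,0,0,0,0,0.66]]}}

```text
time: 22.8
ee_pos: [0.4679, -0.2101, 0.2719]
orientation: [[0.911, 0.116, 0.396], [0.104, -0.993, 0.05], [0.399, -0.004, -0.917]]
wrist_force: [0.4, -0.5, 0.3]
width: 0.635
grasp_force: 0.0
```

Request:
{"name": "drive_tool", "arguments": {"steps": [[0,0,0,0,0,-24,0.66],[0,0,0,0,0,-18,0.66],[0,0,0,0,0,-7,0.66],[0,0,0,0,0,0,0.66],[0,0,0,0,0,0,0],[0,0,0,0,0,0,0],[0,0,0,0,0,0,0],[0,0,0,0,0,0,0],[0,0,0,0,0,0,0],[0,0,0,0,0,0,0]]}}

```text
time: 23.8
ee_pos: [0.469, -0.2106, 0.2278]
orientation: [[0.907, 0.115, 0.406], [0.105, -0.993, 0.046], [0.408, 0.001, -0.913]]
wrist_force: [0.9, 0.5, 5.4]
width: 0.491
grasp_force: 30.0
```

Request:
{"name": "drive_tool", "arguments": {"steps": [[0,0,0,0,0,15,0],[0,0,0,0,0,30,0],[0,0,0,0,0,30,0],[-0.92,7.95,0,0,0,0,0],[-0.92,7.95,0,0,0,0,0],[-0.92,7.95,0,0,0,0,0],[0,0,-3.6,0,32,0,0],[0,0,0,4,38,0,0],[0,0,0,4,38,0,0],[0,0,0,4,38,0,0]]}}

```text
time: 24.8
ee_pos: [0.4804, -0.0632, 0.3028]
orientation: [[0.999, 0.051, 0.0], [0.051, -0.999, -0.0], [0.0, 0.0, -1.0]]
wrist_force: [0.7, -0.5, -0.9]
width: 0.49
grasp_force: 30.0
```

Request:
{"name": "drive_tool", "arguments": {"steps": [[0,0,0,4,38,0,0],[0,0,0,4,38,0,0],[0,0,0,4,38,0,0],[0,0,0,4,38,0,0],[0,0,0,4,38,0,0],[0,0,0,4,38,0,0],[0,0,0,4,38,0,0],[0,0,0,0,0,-25,0],[0,0,0,0,0,-25,0],[0,0,0,0,0,0,0]]}}

```text
time: 25.8
ee_pos: [0.5079, 0.2015, 0.2494]
orientation: [[0.999, 0.053, -0.005], [0.053, -0.999, -0.002], [-0.005, 0.002, -1.0]]
wrist_force: [-0.4, -0.0, -1.3]
width: 0.491
grasp_force: 30.0
```

Request:
{"name": "drive_tool", "arguments": {"steps": [[0,0,0,0,0,0,0],[0,0,0,0,0,0,0],[0,0,0,0,0,-20,0],[0,0,0,0,0,0,0],[0,0,0,0,0,0,0],[0,0,0,0,0,0,0],[0,0,0,0,0,0,0],[0,0,0,0,0,0,0],[0,0,0,0,0,0,0],[0,0,0,0,0,0,0]]}}

```text
time: 26.8
ee_pos: [0.5087, 0.2015, 0.2322]
orientation: [[0.999, 0.052, 0.0], [0.052, -0.999, -0.0], [0.0, 0.0, -1.0]]
wrist_force: [-0.2, 0.4, -1.0]
width: 0.49
grasp_force: 30.0
```

```bash
cat > chk.py <<'E'
from h import *
import sys
s=status.observe();print(s['ee_pos'].round(4),round(s['width'],3))
im,ci=shot(sys.argv[1]); z=s['ee_pos'][2]-.186+.008; c=s['ee_pos'][:2]-[.0419,.0022]
print([px('wrist',[c[0]+(x*.9986-y*.052)/1e3,c[1]+(x*.052+y*.9986)/1e3,z],ci).round(1).tolist() for x,y in [(60,23),(60,-23)]])
a=cv2.imread('pics/p1.png'); b=im[:,:,::-1]
# strip: compare coupon area with the first grasp
cv2.imwrite('pics/strip.png',np.hstack([a[160:300,180:340],b[160:300,180:340]]))
g=lambda i:cv2.Canny(i[180:240,225:290],40,120).sum(1)
print(np.argmax(g(a))+180,np.argmax(g(b))+180)
E
python3 chk.py p2
```

```text
[0.5087 0.2015 0.2322] 0.49
[[217.7, 213.4], [299.2, 213.4]]
181 181
```

View pics/strip.png

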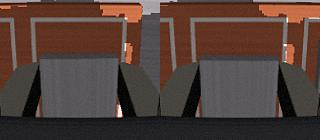

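Coupon 3 sits in the grip just as coupon 4 did (far edge at about row 214). Lowering.

Request:
{"name": "drive_tool", "arguments": {"steps": [[0,0,0,0,0,-15,0],[0,0,0,0,0,-10,0],[0,0,0,0,0,-3,0],[0,0,0,0,0,-2,0],[0,0,0,0,0,-1,0],[0,0,0,0,0,-1,0],[0,0,0,0,0,0,0],[0,0,0,0,0,0,0],[0,0,0,0,0,0,0],[0,0,0,0,0,0,0]]}}

```text
time: 27.85
ee_pos: [0.5087, 0.2015, 0.2002]
orientation: [[0.999, 0.052, 0.0], [0.052, -0.999, 0.0], [0.0, -0.0, -1.0]]
wrist_force: [1.2, 0.4, -0.6]
width: 0.492
grasp_force: 30.0
```

Request:
{"name": "drive_tool", "arguments": {"steps": [[0,0,0,0,0,-1,0],[0,0,0,0,0,0,0],[0,0,0,0,0,0,0.63],[0,0,0,0,0,0,0.63],[0,0,0,0,0,0,0.63],[0,0,0,0,0,11,0.63],[0,0,0,0,0,30,0.63],[0,0,0,0,0,30,0.63],[0,0,3.6,0,-38,0,0],[0,0,0,-4,-40,0,0]]}}

```text
time: 28.85
ee_pos: [0.5048, 0.1232, 0.2719]
orientation: [[0.993, 0.119, 0.002], [0.119, -0.993, 0.0], [0.002, -0.0, -1.0]]
wrist_force: [0.3, 0.3, -1.1]
width: 0.509
grasp_force: 0.0
```

Request:
{"name": "drive_tool", "arguments": {"steps": [[0,0,0,-4,-40,0,0],[0,0,0,-4,-40,0,0],[0,0,0,-4,-40,0,0],[0,0,0,-4,-40,0,0],[0,0,0,-4,-40,0,0],[0,0,0,-4,-40,0,0],[0,0,0,-4,-40,0,0],[0,0,0,-4,-40,0,0],[0,0,0,-3,-40,0,0],[0,0,0,-3,-40,0,0]]}}

```text
time: 29.85
ee_pos: [0.4662, -0.2782, 0.271]
orientation: [[0.993, 0.115, 0.001], [0.115, -0.993, -0.0], [0.001, 0.001, -1.0]]
wrist_force: [1.2, 0.1, -0.6]
width: 0.004
grasp_force: 0.0
```

Request:
{"name": "drive_tool", "arguments": {"steps": [[0,0,0,0,0,-15,0],[0,0,0,0,0,-12,0],[0,0,0,0,0,-6,0],[0,0,0,0,0,-4,0],[0,0,0,0,0,0,0],[0,0,0,0,0,0,0],[0,0,0,0,0,0,0],[0,0,0,0,0,0,0],[0,0,0,0,0,0,0],[0,0,0,0,0,0,0]]}}

```text
time: 30.85
ee_pos: [0.4667, -0.2765, 0.2331]
orientation: [[0.993, 0.115, 0.0], [0.115, -0.993, -0.0], [0.0, 0.0, -1.0]]
wrist_force: [-0.2, 0.4, -0.4]
width: 0.004
grasp_force: 0.0
```

Request:
{"name": "drive_tool", "arguments": {"steps": [[0,0,0,0,0,-4,0],[0,0,0,0,0,-4,0],[0,0,0,0,0,-4,0],[0,0,0,0,0,-4,0],[0,0,0,0,0,0,0],[0,0,0,0,0,0,0],[0,0,0,0,0,0,0],[0,0,0,0,0,0,0],[0,0,0,0,0,0,0],[0,0,0,0,0,0,0]]}}

```text
time: 31.85
ee_pos: [0.4668, -0.2767, 0.2181]
orientation: [[0.993, 0.115, 0.001], [0.115, -0.993, -0.001], [0.001, 0.001, -1.0]]
wrist_force: [-8.5, 1.1, 17.9]
width: 0.008
grasp_force: 9.5
```

Request:
{"name": "drive_tool", "arguments": {"steps": [[0,0,0,0,0,15,0],[0,0,0,0,0,30,0],[0,0,0,0,1,40,0.66],[0.92,-7.95,0,3,0,35,0.66],[0.92,-7.95,0,3,0,0,0.66],[0.92,-7.95,0,3,0,0,0.66],[0,0,0,0,0,0,0.66],[0,0,0,0,0,-30,0.66],[0,0,0,0,0,-30,0.66],[0,0,0,0,0,0,0.66]]}}

```text
time: 32.85
ee_pos: [0.475, -0.275, 0.273]
orientation: [[0.911, 0.116, 0.396], [0.104, -0.993, 0.05], [0.399, -0.004, -0.917]]
wrist_force: [0.1, -0.3, -0.2]
width: 0.633
grasp_force: 0.0
```

Request:
{"name": "drive_tool", "arguments": {"steps": [[0,0,0,0,0,-24,0.66],[0,0,0,0,0,-18,0.66],[0,0,0,0,0,-7,0.66],[0,0,0,0,0,0,0.66],[0,0,0,0,0,0,0],[0,0,0,0,0,0,0],[0,0,0,0,0,0,0],[0,0,0,0,0,0,0],[0,0,0,0,0,0,0],[0,0,0,0,0,0,0]]}}

```text
time: 33.85
ee_pos: [0.4759, -0.2757, 0.2288]
orientation: [[0.907, 0.115, 0.405], [0.105, -0.993, 0.046], [0.408, 0.001, -0.913]]
wrist_force: [1.4, -0.7, 5.6]
width: 0.494
grasp_force: 30.0
```

Request:
{"name": "drive_tool", "arguments": {"steps": [[0,0,0,0,0,15,0],[0,0,0,0,0,30,0],[0,0,0,0,0,30,0],[-0.92,7.95,0,0,0,0,0],[-0.92,7.95,0,0,0,0,0],[-0.92,7.95,0,0,0,0,0],[0,0,-3.6,2,37,0,0],[0,0,0,2,40,0,0],[0,0,0,2,40,0,0],[0,0,0,2,40,0,0]]}}

```text
time: 34.85
ee_pos: [0.4833, -0.1171, 0.3037]
orientation: [[0.999, 0.051, -0.0], [0.051, -0.999, -0.0], [-0.0, 0.0, -1.0]]
wrist_force: [1.3, 0.2, -1.5]
width: 0.488
grasp_force: 30.0
```

Request:
{"name": "drive_tool", "arguments": {"steps": [[0,0,0,2,40,0,0],[0,0,0,2,40,0,0],[0,0,0,2,40,0,0],[0,0,0,2,40,0,0],[0,0,0,2,40,0,0],[0,0,0,2,40,0,0],[0,0,0,2,40,0,0],[0,0,0,2,40,0,0],[0,0,0,2,40,0,0],[0,0,0,3,40,0,0]]}}

```text
time: 35.85
ee_pos: [0.5043, 0.2831, 0.3038]
orientation: [[0.999, 0.052, 0.0], [0.052, -0.999, -0.0], [0.0, 0.0, -1.0]]
wrist_force: [1.4, -0.2, -1.1]
width: 0.487
grasp_force: 30.0
```

Request:
{"name": "drive_tool", "arguments": {"steps": [[0,0,0,0,0,-25,0],[0,0,0,0,0,-25,0],[0,0,0,0,0,-20,0],[0,0,0,0,0,0,0],[0,0,0,0,0,0,0],[0,0,0,0,0,0,0],[0,0,0,0,0,0,0],[0,0,0,0,0,0,0],[0,0,0,0,0,0,0],[0,0,0,0,0,0,0]]}}

```text
time: 36.85
ee_pos: [0.5047, 0.2814, 0.2333]
orientation: [[0.999, 0.052, 0.0], [0.052, -0.999, 0.0], [0.0, -0.0, -1.0]]
wrist_force: [-0.2, -0.4, -1.2]
width: 0.489
grasp_force: 30.0
```

```bash
python3 chk.py p3
```

```text
[0.5047 0.2814 0.2333] 0.489
[[217.7, 213.4], [299.2, 213.5]]
181 181
```

View pics/strip.png

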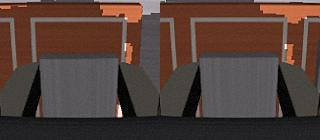

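Coupon 2 has the same grip. I'll place it in bay 3 and go on to well 1.

Request:
{"name": "drive_tool", "arguments": {"steps": [[0,0,0,0,0,-15,0],[0,0,0,0,0,-11,0],[0,0,0,0,0,-3,0],[0,0,0,0,0,-2,0],[0,0,0,0,0,-1,0],[0,0,0,0,0,-1,0],[0,0,0,0,0,-1,0],[0,0,0,0,0,0,0],[0,0,0,0,0,0,0],[0,0,0,0,0,0,0]]}}

```text
time: 37.9
ee_pos: [0.5047, 0.2815, 0.2011]
orientation: [[0.999, 0.052, -0.0], [0.052, -0.999, -0.0], [-0.0, 0.0, -1.0]]
wrist_force: [-14.3, -6.8, 22.5]
width: 0.491
grasp_force: 30.0
```

Request:
{"name": "drive_tool", "arguments": {"steps": [[0,0,0,0,0,0,0.63],[0,0,0,0,0,0,0.63],[0,0,0,0,0,0,0.63],[0,0,0,0,0,11,0.63],[0,0,0,0,0,30,0.63],[0,0,0,0,0,30,0.63],[0,0,3.6,-2,-38,0,0],[0,0,0,-2,-39,0,0],[0,0,0,-2,-39,0,0],[0,0,0,-2,-39,0,0]]}}

```text
time: 38.9
ee_pos: [0.4963, 0.1252, 0.2709]
orientation: [[0.993, 0.115, 0.001], [0.115, -0.993, 0.0], [0.001, -0.0, -1.0]]
wrist_force: [0.2, -0.0, 0.0]
width: 0.335
grasp_force: 0.0
```

Request:
{"name": "drive_tool", "arguments": {"steps": [[0,0,0,-2,-39,0,0],[0,0,0,-2,-39,0,0],[0,0,0,-2,-39,0,0],[0,0,0,-2,-39,0,0],[0,0,0,-2,-39,0,0],[0,0,0,-2,-39,0,0],[0,0,0,-2,-39,0,0],[0,0,0,-2,-39,0,0],[0,0,0,-2,-39,0,0],[0,0,0,-2,-39,0,0]]}}

```text
time: 39.9
ee_pos: [0.4763, -0.2652, 0.271]
orientation: [[0.993, 0.115, 0.001], [0.115, -0.993, -0.0], [0.001, 0.001, -1.0]]
wrist_force: [-0.1, -0.7, 0.3]
width: 0.007
grasp_force: 0.0
```

Request:
{"name": "drive_tool", "arguments": {"steps": [[0,0,0,-1,-39,0,0],[0,0,0,0,-39,0,0],[0,0,0,0,0,-15,0],[0,0,0,0,0,-12,0],[0,0,0,0,0,-6,0],[0,0,0,0,0,-4,0],[0,0,0,0,0,0,0],[0,0,0,0,0,0,0],[0,0,0,0,0,0,0],[0,0,0,0,0,0,0]]}}

```text
time: 40.9
ee_pos: [0.4758, -0.3414, 0.2334]
orientation: [[0.993, 0.115, 0.001], [0.115, -0.993, -0.0], [0.0, 0.0, -1.0]]
wrist_force: [-0.1, -0.0, -0.2]
width: 0.007
grasp_force: 0.0
```

Request:
{"name": "drive_tool", "arguments": {"steps": [[0,0,0,0,0,-4,0],[0,0,0,0,0,-4,0],[0,0,0,0,0,-4,0],[0,0,0,0,0,-4,0],[0,0,0,0,0,0,0],[0,0,0,0,0,0,0],[0,0,0,0,0,0,0],[0,0,0,0,0,0,0],[0,0,0,0,0,0,0],[0,0,0,0,0,0,0]]}}

```text
time: 41.9
ee_pos: [0.4758, -0.3418, 0.2185]
orientation: [[0.993, 0.115, 0.001], [0.115, -0.993, -0.001], [0.001, 0.001, -1.0]]
wrist_force: [-8.6, 3.9, 20.5]
width: 0.003
grasp_force: 11.2
```

Request:
{"name": "drive_tool", "arguments": {"steps": [[0,0,0,0,0,15,0],[0,0,0,0,0,30,0],[0,0,0,0,0,40,0.66],[0.92,-7.95,0,3,0,35,0.66],[0.92,-7.95,0,3,0,0,0.66],[0.92,-7.95,0,2,0,0,0.66],[0,0,0,0,0,0,0.66],[0,0,0,0,0,-30,0.66],[0,0,0,0,0,-30,0.66],[0,0,0,0,0,0,0.66]]}}

```text
time: 42.9
ee_pos: [0.483, -0.3409, 0.2727]
orientation: [[0.911, 0.116, 0.396], [0.104, -0.993, 0.051], [0.399, -0.005, -0.917]]
wrist_force: [-0.6, 0.3, -0.3]
width: 0.63
grasp_force: 0.0
```

Request:
{"name": "drive_tool", "arguments": {"steps": [[0,0,0,0,0,-24,0.66],[0,0,0,0,0,-18,0.66],[0,0,0,0,0,-7,0.66],[0,0,0,0,0,0,0.66],[0,0,0,0,0,0,0],[0,0,0,0,0,0,0],[0,0,0,0,0,0,0],[0,0,0,0,0,0,0],[0,0,0,0,0,0,0],[0,0,0,0,0,0,0]]}}

```text
time: 43.9
ee_pos: [0.4839, -0.3417, 0.2287]
orientation: [[0.907, 0.115, 0.405], [0.105, -0.993, 0.046], [0.408, 0.001, -0.913]]
wrist_force: [0.3, -0.8, 5.6]
width: 0.492
grasp_force: 30.0
```

Request:
{"name": "drive_tool", "arguments": {"steps": [[0,0,0,0,0,15,0],[0,0,0,0,0,30,0],[0,0,0,0,0,30,0],[-0.92,7.95,0,0,0,0,0],[-0.92,7.95,0,0,0,0,0],[-0.92,7.95,0,0,0,0,0],[0,0,-3.6,1,39,0,0],[0,0,0,1,39,0,0],[0,0,0,1,39,0,0],[0,0,0,1,39,0,0]]}}

```text
time: 44.9
ee_pos: [0.4873, -0.1841, 0.3035]
orientation: [[0.999, 0.051, -0.0], [0.051, -0.999, -0.0], [-0.001, 0.0, -1.0]]
wrist_force: [1.6, -0.3, -1.9]
width: 0.487
grasp_force: 30.0
```

Request:
{"name": "drive_tool", "arguments": {"steps": [[0,0,0,1,39,0,0],[0,0,0,1,39,0,0],[0,0,0,1,39,0,0],[0,0,0,1,39,0,0],[0,0,0,1,39,0,0],[0,0,0,1,39,0,0],[0,0,0,1,39,0,0],[0,0,0,1,39,0,0],[0,0,0,1,39,0,0],[0,0,0,1,39,0,0]]}}

```text
time: 45.9
ee_pos: [0.4972, 0.206, 0.3037]
orientation: [[0.999, 0.052, 0.0], [0.052, -0.999, -0.0], [0.0, 0.0, -1.0]]
wrist_force: [1.5, -0.4, -0.9]
width: 0.49
grasp_force: 30.0
```

Request:
{"name": "drive_tool", "arguments": {"steps": [[0,0,0,1,39,0,0],[0,0,0,1,39,0,0],[0,0,0,0,39,0,0],[0,0,0,0,40,0,0],[0,0,0,0,0,-25,0],[0,0,0,0,0,-25,0],[0,0,0,0,0,-20,0],[0,0,0,0,0,0,0],[0,0,0,0,0,0,0],[0,0,0,0,0,0,0]]}}

```text
time: 46.9
ee_pos: [0.5, 0.3616, 0.2348]
orientation: [[0.999, 0.052, 0.002], [0.052, -0.999, 0.001], [0.002, -0.001, -1.0]]
wrist_force: [0.4, 0.4, -2.1]
width: 0.493
grasp_force: 30.0
```

```bash
python3 chk.py p4
```

```text
[0.5    0.3616 0.2348] 0.493
[[217.9, 213.8], [299.3, 213.9]]
181 181
```

View pics/strip.png

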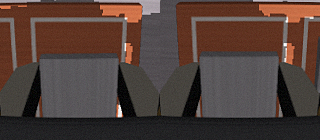

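Same grip again. I'll place coupon 1 in bay 4, then raise and back off to look at the whole bed.

Request:
{"name": "drive_tool", "arguments": {"steps": [[0,0,0,0,0,-15,0],[0,0,0,0,0,-12,0],[0,0,0,0,0,-3,0],[0,0,0,0,0,-2,0],[0,0,0,0,0,-1,0],[0,0,0,0,0,-1,0],[0,0,0,0,0,0,0],[0,0,0,0,0,0,0],[0,0,0,0,0,0,0],[0,0,0,0,0,0,0]]}}

```text
time: 47.95
ee_pos: [0.4996, 0.3615, 0.201]
orientation: [[0.999, 0.052, -0.0], [0.052, -0.999, -0.0], [-0.0, 0.0, -1.0]]
wrist_force: [-11.7, -8.4, 25.5]
width: 0.491
grasp_force: 30.0
```

Request:
{"name": "drive_tool", "arguments": {"steps": [[0,0,0,0,0,0,0.63],[0,0,0,0,0,0,0.63],[0,0,0,0,0,0,0.63],[0,0,0,0,0,10,0.63],[0,0,0,0,0,40,0.63],[0,0,0,0,0,50,0.63],[0,0,0,-20,-35,50,0.63],[0,0,0,-20,-35,50,0.63],[0,0,0,-20,-35,50,0],[0,0,0,-30,-35,0,0]]}}

```text
time: 48.95
ee_pos: [0.4226, 0.244, 0.4217]
orientation: [[0.999, 0.053, 0.006], [0.052, -0.999, 0.003], [0.007, -0.003, -1.0]]
wrist_force: [0.1, -0.0, 0.4]
width: 0.505
grasp_force: 0.0
```

Request:
{"name": "drive_tool", "arguments": {"steps": [[0,0,0,0,0,0,0],[0,0,0,0,0,0,0],[0,0,0,0,0,0,0],[0,0,0,0,0,0,0],[0,0,0,0,0,0,0],[0,0,0,0,0,0,0],[0,0,0,0,0,0,0],[0,0,0,0,0,0,0],[0,0,0,0,0,0,0],[0,0,0,0,0,0,0]]}}

```text
time: 49.95
ee_pos: [0.423, 0.2447, 0.4158]
orientation: [[0.999, 0.052, 0.0], [0.052, -0.999, 0.0], [0.0, -0.0, -1.0]]
wrist_force: [-0.4, -0.5, 0.7]
width: 0.008
grasp_force: 0.0
```

```bash
python3 - <<'E'
from h import *
im,ci=shot('bedfull')
for r in models.masks_of('wrist','coupon1_mid'): print(round(r['confidence'],2),maskrect(r['region'],.022,ci))
cv2.imwrite('pics/bf.png',im[:,:,::-1])
E
```

```text
0.8 (455.4, 358.2, 118.8, 49.1, 4.0)
0.53 (466.7, 239.5, 321.3, 155.4, -87.3)
```

View pics/bf.png

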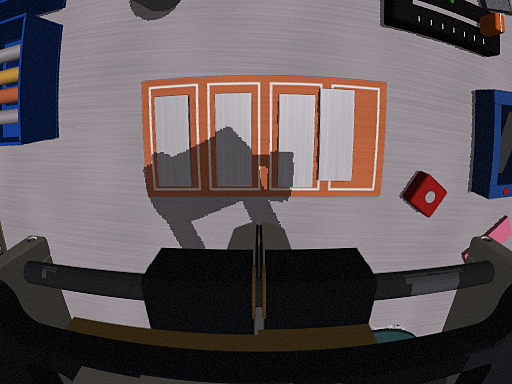

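Coupon 4 in bay 1 was knocked about 35 mm towards +y: it spans cols 320–355, right beside coupon 3 at 277–318. The other three look right. I'll measure.

```bash
cat > meas.py <<'E'
from h import *
import sys
n=sys.argv[1]
if len(sys.argv)>2: im,ci=shot(n); im=im
else: im=cv2.imread(f'pics/{n}.png')[:,:,::-1]; ci=json.load(open(n+'.json'))
hsv=cv2.cvtColor(np.ascontiguousarray(im),cv2.COLOR_RGB2HSV)
pts=np.array([px('wrist',[(465+x*.9986-y*.052)/1e3,(239.4+x*.052+y*.9986)/1e3,.012],ci) for x,y in[(88,158),(88,-158),(-78,-158),(-78,158)]]).astype(np.int32)
roi=np.zeros(im.shape[:2],np.uint8); cv2.fillPoly(roi,[pts],1)
m=((hsv[...,1]<60)&(hsv[...,2]>55)&(roi>0)).astype(np.uint8)
m=cv2.morphologyEx(m,cv2.MORPH_OPEN,np.ones((5,5)))
k,l,st,_=cv2.connectedComponentsWithStats(m,connectivity=4)
for i in range(1,k):
    if st[i,4]>500: print(st[i].tolist(),maskrect(l==i,.022,ci))
E
python3 meas.py bedfull
python3 - <<'E'
import cv2
a=cv2.imread('pics/bedfull.png'); cv2.imwrite('pics/z.png',cv2.resize(a[70:205,260:390],None,fx=4,fy=4,interpolation=cv2.INTER_CUBIC))
E
```

```text
[318, 88, 37, 93, 3125] (474.6, 147.9, 118.9, 45.7, 3.5)
[215, 93, 37, 93, 3361] (460.2, 278.9, 118.1, 45.3, 2.8)
[278, 94, 37, 93, 3316] (463.1, 199.6, 118.2, 45.7, 3.5)
[154, 95, 38, 92, 3049] (455.4, 358.2, 119.1, 46.2, 3.1)
```

View pics/z.png

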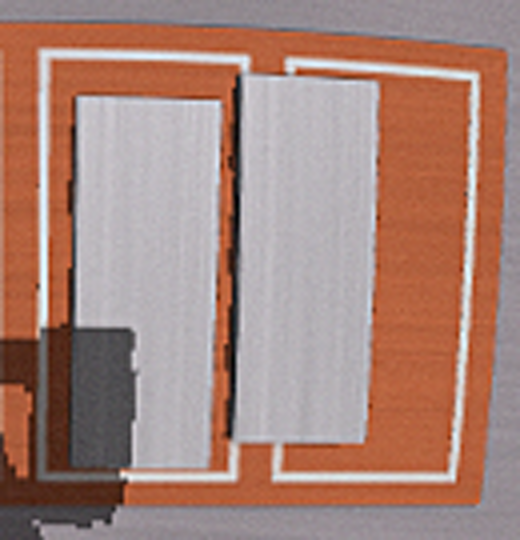

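Request:
{"name": "drive_tool", "arguments": {"steps": [[0,0,0,-7,-25,-35,0],[0,0,0,-7,-25,-35,0],[0,0,0,-7,-25,-35,0],[0,0,0,-7,-26,-35,0],[0,0,0,0,0,-35,0],[0,0,0,0,0,-20,0],[0,0,0,0,0,-14,0],[0,0,0,0,0,-5,0],[0,0,0,0,0,0,0],[0,0,0,0,0,0,0]]}}

```text
time: 51.05
ee_pos: [0.3953, 0.144, 0.2028]
orientation: [[0.999, 0.053, 0.001], [0.053, -0.999, 0.0], [0.001, -0.0, -1.0]]
wrist_force: [0.1, 0.3, -1.2]
width: 0.007
grasp_force: 0.0
```

Request:
{"name": "drive_tool", "arguments": {"steps": [[0,0,0,5,0,0,0],[0,0,0,5,0,0,0],[0,0,0,4,0.5,0,0],[0,0,0,4,0.5,0,0],[0,0,0,4,0,0,0],[0,0,0,4,0.5,0,0],[0,0,0,3,0,0,0],[0,0,0,2,0,0,0],[0,0,0,0,0,0,0],[0,0,0,0,0,0,0]]}}

```text
time: 52.05
ee_pos: [0.426, 0.1452, 0.2018]
orientation: [[0.999, 0.052, 0.0], [0.052, -0.999, 0.0], [0.0, -0.0, -1.0]]
wrist_force: [0.6, -0.3, 0.2]
width: 0.006
grasp_force: 0.0
```

Request:
{"name": "drive_tool", "arguments": {"steps": [[0,0,0,-10,0,0,0],[0,0,0,0,0,40,0],[0,0,0,0,0,50,0],[0,0,0,0,10,50,0],[0,0,0,0,15,40,0],[0,0,0,0,15,30,0],[0,0,0,0,15,0,0.66],[0,0,0,0,0,0,0.66],[0,0,0,0,0,0,0.66],[0,0,0,0,0,0,0.66]]}}

```text
time: 53.05
ee_pos: [0.4157, 0.1995, 0.4101]
orientation: [[0.999, 0.052, -0.001], [0.052, -0.999, -0.001], [-0.001, 0.001, -1.0]]
wrist_force: [0.3, 1.0, 0.5]
width: 0.303
grasp_force: 0.0
```

```bash
python3 meas.py bf2 1; python3 -c "
from h import *
print(status.observe()['ee_pos'])"
```

```text
[285, 65, 37, 93, 3367] (494.1, 148.5, 116.2, 45.2, 3.7)
[179, 85, 38, 95, 3349] (460.1, 278.3, 118.9, 46.0, 3.0)
[242, 85, 38, 96, 3493] (462.8, 199.5, 118.9, 45.5, 2.7)
[122, 90, 36, 91, 2834] (455.4, 358.1, 119.1, 46.1, 3.2)
[0.41578854 0.19949531 0.41019285]
```

Request:
{"name": "drive_tool", "arguments": {"steps": [[0,0,0,31,-12,-30,0.66],[0,0,0,31,-12,-30,0.66],[0,0,0,31,-12,-30,0.66],[0,0,0,31,-12,-20,0.66],[0,0,0,0,0,-40,0.66],[0,0,0,0,0,-30,0.66],[0,0,0,0,0,-15,0.66],[0,0,0,0,0,-9,0.66],[0,0,0,0,0,-3,0.66],[0,0,0,0,0,0,0.66]]}}

```text
time: 54.1
ee_pos: [0.5402, 0.1521, 0.2048]
orientation: [[0.999, 0.053, 0.001], [0.053, -0.999, 0.0], [0.001, -0.0, -1.0]]
wrist_force: [0.1, -1.0, 0.9]
width: 0.662
grasp_force: 0.0
```

Request:
{"name": "drive_tool", "arguments": {"steps": [[0,0,0,0,0,-2,0.66],[0,0,0,0,0,0,0.66],[0,0,0,0,0,0,0],[0,0,0,0,0,0,0],[0,0,0,0,0,0,0],[0,0,0,0,0,0,0],[0,0,0,0,0,0,0],[0,0,0,0,0,0,0],[0,0,0,0,0,0,0],[0,0,0,0,0,0,0]]}}

```text
time: 55.1
ee_pos: [0.54, 0.152, 0.2021]
orientation: [[0.999, 0.052, 0.0], [0.052, -0.999, 0.0], [0.0, -0.0, -1.0]]
wrist_force: [-1.1, -0.9, 5.2]
width: 0.488
grasp_force: 30.0
```

Request:
{"name": "drive_tool", "arguments": {"steps": [[0,0,0,0,0,8,0],[0,0,0,0,0,15,0],[0,0,0,-8,-10,0,0],[0,0,0,-8,-10,0,0],[0,0,0,-7,-10,0,0],[0,0,0,0,0,-10,0],[0,0,0,0,0,-8,0],[0,0,0,0,0,-4,0],[0,0,0,0,0,-1.5,0],[0,0,0,0,0,0,0]]}}

```text
time: 56.1
ee_pos: [0.517, 0.1221, 0.2017]
orientation: [[0.999, 0.053, -0.001], [0.053, -0.999, -0.001], [-0.002, 0.001, -1.0]]
wrist_force: [-10.6, -5.2, 15.5]
width: 0.49
grasp_force: 30.0
```

Request:
{"name": "drive_tool", "arguments": {"steps": [[0,0,0,0,0,0,0],[0,0,0,0,0,0,0.63],[0,0,0,0,0,0,0.63],[0,0,0,0,0,0,0.63],[0,0,0,0,0,10,0.63],[0,0,0,0,0,40,0.63],[0,0,0,-25,20,50,0.63],[0,0,0,-25,20,50,0.63],[0,0,0,-25,20,50,0.63],[0,0,0,-20,20,10,0.63]]}}

```text
time: 57.1
ee_pos: [0.4328, 0.1929, 0.3935]
orientation: [[0.999, 0.052, 0.006], [0.052, -0.999, 0.002], [0.006, -0.002, -1.0]]
wrist_force: [1.0, 0.7, 0.4]
width: 0.628
grasp_force: 0.0
```

Request:
{"name": "drive_tool", "arguments": {"steps": [[0,0,0,0,0,0,0.63],[0,0,0,0,0,0,0.63],[0,0,0,0,0,0,0.63],[0,0,0,0,0,0,0.63],[0,0,0,0,0,0,0.63],[0,0,0,0,0,0,0.63],[0,0,0,0,0,0,0.63],[0,0,0,0,0,0,0.63],[0,0,0,0,0,0,0.63],[0,0,0,0,0,0,0.63]]}}

```text
time: 58.1
ee_pos: [0.4338, 0.1926, 0.3877]
orientation: [[0.999, 0.052, 0.0], [0.052, -0.999, 0.0], [0.0, -0.0, -1.0]]
wrist_force: [0.6, -0.3, 0.5]
width: 0.632
grasp_force: 0.0
```

```bash
python3 meas.py bf3 1; python3 -c "
from h import *
print(status.observe()['ee_pos'])
print([(maskrect(r['region'],.012,json.load(open('bf3.json'))),r['confidence']) for r in models.masks_of('wrist','bed')])"
```

```text
[303, 96, 39, 100, 3698] (472.1, 119.5, 119.1, 45.8, 3.9)
[168, 99, 41, 99, 3613] (460.3, 278.3, 118.0, 45.9, 3.2)
[235, 99, 40, 100, 3877] (463.3, 199.3, 118.2, 45.3, 2.6)
[109, 104, 38, 94, 2985] (455.8, 358.1, 118.2, 46.0, 3.1)
[0.43379627 0.19257552 0.38766072]
[((465.1, 239.2, 329.0, 160.2, -87.0), 0.85)]
```

View pics/bf3.png

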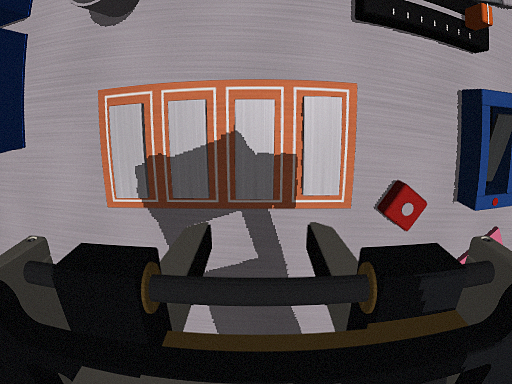

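All four coupons lie in their outlines, within about 4 mm and 1° of centre. Next is the slider, so I'll measure the clip and the white line from the earlier shots.

```bash
python3 - <<'E'
from h import *
ci=camera_info('wrist'); 
# reconstruct cams for s_wrist & w2 (tool x=+y, y=+x): camera offset known from first camera_info
O=np.array([[1,.0009,-.0007],[.0007,-.9637,-.2671],[-.0009,.2671,-.9637]])
for n,tcp in (('s_wrist',(.675,0,.4048)),('w2',(.670,-.0831,.4031))):
    c=dict(ci,position=np.array(tcp)+[0,.0742,-.0209],orientation=O)
    im=cv2.imread(f'pics/{n}.png').astype(int); b,g,r=im[...,0],im[...,1],im[...,2]
    m=(g>r*1.6)&(g>b*1.4)&(g>60); m[:, :200]=0;m[:,340:]=0
    ys,xs=np.where(m); p=(xs.mean(),ys.mean()); print(n,'clip',p,m.sum(),ys.min(),ys.max(),atz('wrist',p,.041,c).round(4))
    q=px('wrist',(.672,0 if n=='s_wrist' else -.08,.075),c)
    sub=im[int(q[1])-14:int(q[1])+15,int(q[0])-6:int(q[0])+7]; br=sub.min(2).mean(1); i=br.argmax(); w=np.clip(br[i-2:i+3]-np.median(br[3:-3]),0,None)
    row=int(q[1])-14+i+(w*np.arange(-2,3)).sum()/w.sum(); print(br.round().astype(int).tolist()); print('line row',row,atz('wrist',(q[0],row),.075,c).round(4))
E
```

```text
s_wrist clip (np.float64(276.746835443038), np.float64(185.18987341772151)) 79 182 188 [ 0.6963 -0.0126  0.041 ]
[13, 13, 13, 12, 15, 22, 21, 24, 20, 22, 22, 16, 22, 124, 115, 49, 12, 21, 20, 19, 18, 6, 107, 121, 120, 117, 116, 116, 113]
line row 180.66183074265976 [0.672  0.0009 0.075 ]
w2 clip (np.float64(282.0149253731343), np.float64(114.94029850746269)) 67 112 117 [ 0.6963 -0.0127  0.041 ]
[14, 16, 15, 21, 20, 25, 27, 23, 25, 21, 12, 85, 146, 90, 18, 20, 22, 22, 22, 21, 17, 30, 27, 29, 30, 29, 31, 29, 31]
line row 177.02115266707543 [ 0.672  -0.0778  0.075 ]
```

Request:
{"name": "drive_tool", "arguments": {"steps": [[0,0,8.5,23,-27,0,0.6],[0,0,8.5,23,-27,0,0.6],[0,0,8.5,23,-27,0,0.6],[0,0,8.5,23,-27,0,0.6],[0,0,8.5,23,-27,0,0.6],[0,0,8.5,23,-27,0,0.6],[0,0,8.5,23,-27,0,0.6],[0,0,8.5,23,-27,0,0.6],[0,0,8.5,23,-27,0,0.6],[0,0,8.5,23,-27,0,0.6]]}}

```text
time: 59.2
ee_pos: [0.6647, -0.0787, 0.3875]
orientation: [[0.029, 1.0, -0.0], [1.0, -0.029, 0.0], [0.0, -0.0, -1.0]]
wrist_force: [-0.1, -0.3, -0.1]
width: 0.601
grasp_force: 0.0
```

Request:
{"name": "drive_tool", "arguments": {"steps": [[0,0,2,0,0,0,0.6],[0,0,0,0,0,0,0.6],[0,0,0,0,0,0,0.6],[0,0,0,0,0,0,0.6],[0,0,0,0,0,0,0.6],[0,0,0,0,0,0,0.6],[0,0,0,0,0,0,0.6],[0,0,0,0,0,0,0.6],[0,0,0,0,0,0,0.6],[0,0,0,0,0,0,0.6]]}}

```text
time: 60.2
ee_pos: [0.6638, -0.0774, 0.3877]
orientation: [[-0.0, 1.0, 0.0], [1.0, 0.0, 0.0], [0.0, 0.0, -1.0]]
wrist_force: [0.1, -0.9, -0.4]
width: 0.601
grasp_force: 0.0
```

Request:
{"name": "drive_tool", "arguments": {"steps": [[0,0,0,6,0,-40,0.6],[0,0,0,0,0,-40,0.6],[0,0,0,0,0,-40,0.6],[0,0,0,0,0,-22,0.6],[0,0,0,0,0,-10,0.6],[0,0,0,0,0,0,0.6],[0,0,0,0,0,0,0],[0,0,0,0,0,0,0],[0,0,0,0,0,0,0],[0,0,0,0,0,0,0]]}}

```text
time: 61.2
ee_pos: [0.6699, -0.0775, 0.2365]
orientation: [[-0.0, 1.0, 0.001], [1.0, 0.0, -0.0], [-0.0, 0.001, -1.0]]
wrist_force: [-0.0, 0.6, -0.2]
width: 0.306
grasp_force: 0.1
```

Request:
{"name": "drive_tool", "arguments": {"steps": [[0,0,0,0,0,0,0],[0,0,0,0,0,0,0],[0,0,0,0,9,0,0],[0,0,0,0,9,0,0],[0,0,0,0,9,0,0],[0,0,0,1,9,0,0],[0,0,0,0,9,0,0],[0,0,0,0,9,0,0],[0,0,0,0,7,0,0],[0,0,0,0,4,0,0]]}}

```text
time: 62.2
ee_pos: [0.6711, -0.0116, 0.2365]
orientation: [[-0.0, 1.0, 0.002], [1.0, 0.0, -0.0], [-0.0, 0.002, -1.0]]
wrist_force: [3.2, -1.3, 6.4]
width: 0.303
grasp_force: 29.9
```

Request:
{"name": "drive_tool", "arguments": {"steps": [[0,0,0,0,0,0,0],[0,0,0,0,0,0,0],[0,0,0,0,0,0,0.6],[0,0,0,0,0,0,0.6],[0,0,0,0,0,0,0.6],[0,0,0,0,0,40,0.6],[0,0,0,0,0,50,0.6],[0,0,0,0,0,50,0.6],[0,0,0,0,0,20,0.6],[0,0,0,0,0,0,0.6]]}}

```text
time: 63.2
ee_pos: [0.6708, -0.0124, 0.3996]
orientation: [[-0.0, 1.0, 0.005], [1.0, 0.0, -0.0], [-0.0, 0.005, -1.0]]
wrist_force: [-0.2, 0.3, 0.1]
width: 0.601
grasp_force: 0.0
```

Request:
{"name": "drive_tool", "arguments": {"steps": [[0,0,0,0,0,0,0.6],[0,0,0,0,0,0,0.6],[0,0,0,0,0,0,0.6],[0,0,0,0,0,0,0.6],[0,0,0,0,0,0,0.6],[0,0,0,0,0,0,0.6],[0,0,0,0,0,0,0.6],[0,0,0,0,0,0,0.6],[0,0,0,0,0,0,0.6],[0,0,0,0,0,0,0.6]]}}

```text
time: 64.2
ee_pos: [0.6708, -0.0124, 0.3957]
orientation: [[0.0, 1.0, 0.0], [1.0, -0.0, -0.0], [-0.0, 0.0, -1.0]]
wrist_force: [-0.4, -0.1, 0.1]
width: 0.598
grasp_force: 0.0
```

```bash
python3 - <<'E'
from h import *
I,c=shot('fin'); im=I[:,:,::-1].astype(int); b,g,r=im[...,0],im[...,1],im[...,2]
m=(g>r*1.6)&(g>b*1.4)&(g>60); m[:, :200]=0;m[:,340:]=0
ys,xs=np.where(m); p=(xs.mean(),ys.mean()); print('clip',p,m.sum(),atz('wrist',p,.041,c).round(4))
q=px('wrist',(.671,-.0127,.075),c).astype(int)
br=im[q[1]-14:q[1]+15,q[0]-6:q[0]+7].min(2).mean(1);print(br.round().astype(int).tolist())
for k in range(-6,7): print(q[1]+k,int(br[14+k]),atz('wrist',(q[0],q[1]+k),.075,c).round(4)[1])
s=save('scene','fin_s')
cv2.imwrite('pics/fz.png',np.hstack([cv2.resize(I[60:260,200:330,::-1],None,fx=1.92,fy=1.92),s[:,:,::-1]]))
E
```

```text
clip (np.float64(280.5432098765432), np.float64(176.4814814814815)) 81 [ 0.6963 -0.0126  0.041 ]
[13, 17, 16, 19, 16, 21, 22, 26, 26, 24, 24, 21, 10, 102, 151, 89, 18, 19, 22, 24, 22, 14, 36, 122, 133, 129, 127, 126, 123]
177 25 -0.0056
178 24 -0.0067
179 24 -0.0077
180 21 -0.0088
181 9 -0.0099
182 102 -0.0109
183 151 -0.012
184 89 -0.0131
185 18 -0.0141
186 19 -0.0152
187 21 -0.0163
188 24 -0.0174
189 21 -0.0184
```

View pics/fz.png

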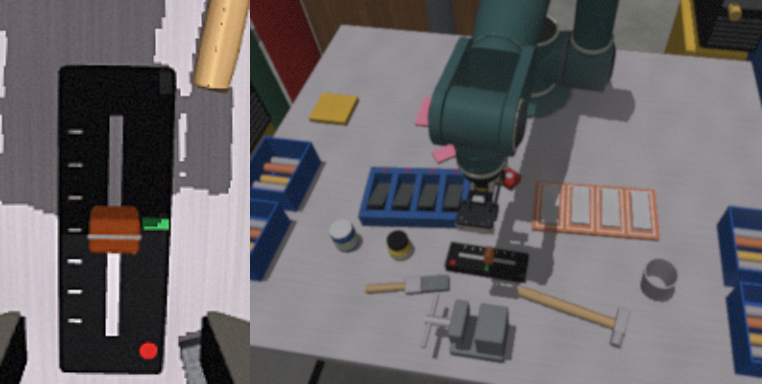

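The slider line is at y=-12.0 mm and the clip at -12.6, so it's level. Bay 1 looks doubtful in the shaded scene view, so I'll check it.

```bash
python3 - <<'E'
from h import *
a=cv2.imread('pics/fin_s.png'); cv2.imwrite('pics/q.png',cv2.resize(a[165:255,200:420],None,fx=3.5,fy=3.5,interpolation=cv2.INTER_CUBIC))
print(px('scene',(.472,.1195,.022)),[(r['point'],r['confidence']) for r in models.spot_in('scene','coupon4_mid')])
E
```

```text
[300.34200248 202.29200176] [([296.2, 204.7], 0.81), ([171.6, 113.1], 0.53)]
```

View pics/q.png

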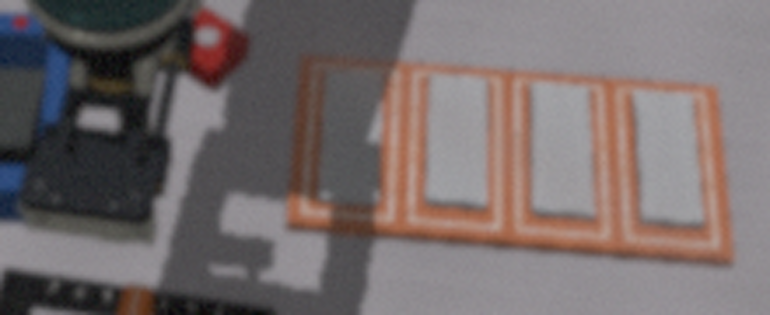

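The shaded coupon is in outline 1 and all four are in place. Handing in.

```bash
python3 -c "
from rig import robot
print(robot.close_job())"
```

```text
the job is handed in; nothing more can be done
None
```

I handed the job in at about 64 s; the hand-in gave no verdict, but my last measurements put all four coupons flat in their own outlines (within about 4 mm of centre, after re-laying one that was knocked aside) and the slider line 0.6 mm from the green clip.

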